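# Set up the hotplate and turn its dial to the red marker

### The job

Get the hotplate ready for a slow warm-up: lay the silver spreader disc flat and centred on the round heating plate, then lay the red clay disc flat and centred on top of it, and only then turn the dial until its white mark points straight at the red marker. Set the discs down rather than dropping them, let go of everything, keep off the burette stand, and leave the glassware and other things where they stand.

Things in the scene. Friction and masses are not known exactly. Their poses are not given: they have to be found in the camera images.
- hotplate: white hotplate fixed to the bench, 160 mm (its x) by 240 mm (its y), deck 75 mm above the bench; a round dark heating plate (diameter 120 mm, top at 83 mm, white centre dot, 80 mm circle of ticks) lies towards its +y end, the dial towards its -y end. Origin: centre of its underside. Place varies, yaw within 30 deg of zero
- plate_centre (a point): centre of the heating plate's top face, 83 mm above the bench; 55 mm along the hotplate's +y from its centre line
- dial_centre (a point): a point on the dial's upright axis, halfway up its grip bar (100 mm above the bench); 60 mm along the hotplate's -y from its centre line
- dial (a joint): dial on an upright axis: black skirt (diameter 70 mm, 6 mm high) under a grey upright grip bar 60 mm long, 14 mm thick, 32 mm high (top 113 mm above the bench); a white stripe runs from the axis along the bar's top to its pointing end. Rad, growing clockwise seen from above; at 0 the stripe points along the hotplate's +x; stops at -2.2 and 2.2; light friction (0.05 N m), stays where left
- dial_mark (a point): outer tip of the dial's white mark, on the skirt 34 mm from the dial's axis, under the striped end of the grip bar; turns with the dial
- index_tip (a point): inner tip of the red marker, 36 mm from the dial's axis, 80 mm above the bench. The marker is a fixed red arrow-like block (12 mm wide, 5 mm high) on the deck just outside the skirt, at a different angle each time; to reach it from the start the dial must turn clockwise by 0.6 to 2.7 rad, clear of its stop
- spreader: heat spreader: loose plain silver aluminium disc, diameter 64 mm, 14 mm thick, about 0.1 to 0.2 kg, lying flat on one of the two blue tiles (6 mm above the bench). Origin: centre of its underside
- clay_disc: loose plain brick-red clay disc, diameter 64 mm, 18 mm thick, about 0.1 to 0.2 kg, lying flat on the other blue tile (6 mm above the bench). Origin: centre of its underside
- stand: retort stand, fixed. Origin: the point on the bench straight below its upright amber burette (diameter 18 mm, hanging from 120 to 600 mm up, black stopcock 165 mm up reaching 40 mm either side along the stand's y). Its 100 mm square base plate (12 mm thick) is centred 90 mm along its +x, its steel rod (diameter 12 mm, 590 mm high) 110 mm along +x; a clamp arm joins them 400 mm up. Yaw within 0.3 rad of zero
- bottle: bystander: amber bottle with a black cap, diameter 60 mm, 130 mm high, loose, beside a disc on a tile. Origin: centre of its underside
- beaker: bystander: open glass beaker, diameter 62 mm, 85 mm high, loose, beside a disc on a tile. Origin: centre of its underside
- jar: bystander: white jar with a blue cap, diameter 62 mm, 75 mm high, loose, beside a disc on a tile. Origin: centre of its underside
- can: bystander: metal can, diameter 60 mm, 100 mm high, loose, beside a disc on a tile. Origin: centre of its underside
- cylinder: bystander: clear measuring cylinder, foot diameter 68 mm, 214 mm high, loose, at the back right. Origin: centre of its underside
- board: bystander: loose wooden block 100 x 45 x 22 mm lying on the bench near the robot. Origin: centre of its underside
- spatula: bystander: loose lab spatula 170 mm long lying on the bench near the robot. Origin: about its middle
There are look-alikes about, which are no part of the job. Of the things that look like the spreader, the middle-sized one is meant. Leave any green look-alike of the clay_disc alone.

How it is judged (in metres and radians):
On the way, in this order (a step that is already met when the one before it is completed fails the run):
1. the silver spreader disc lies flat, centred and released on the heating plate (horizontal distance between spreader and plate_centre below 0.01 m and z of spreader in the frame of hotplate between 0.079 and 0.087 m and angle between spreader's own z axis and vertical below 0.08 rad and contact force between the fingers and spreader below 0.1 N and linear speed of spreader below 0.03 m/s), for 0.2 s.
2. the clay disc lies flat, centred and released on the silver disc (all of step 1 and horizontal distance between clay_disc and spreader below 0.008 m and z of clay_disc in the frame of hotplate between 0.093 and 0.101 m and angle between clay_disc's own z axis and vertical below 0.08 rad and contact force between the fingers and clay_disc below 0.1 N and linear speed of clay_disc below 0.03 m/s), for 0.2 s.
3. with the stack in place, the dial's white mark points at the red marker (horizontal distance between dial_mark and index_tip below 0.0055 m and horizontal distance between spreader and plate_centre below 0.01 m and horizontal distance between clay_disc and spreader below 0.008 m), for 0.2 s.
At the end, for the whole second after the job is handed in: The silver disc lies flat on the heating plate within 10 mm of its centre, the clay disc flat on it within 8 mm of the silver disc's centre, the dial's mark points at the red marker (tips within 5.5 mm, about 8 degrees), everything is released and at rest (all of step 3 and z of spreader in the frame of hotplate between 0.079 and 0.087 m and angle between each of spreader, clay_disc's own z axis and vertical below 0.08 rad and contact force between the fingers and spreader below 0.1 N and linear speed of each of spreader, clay_disc below 0.03 m/s and z of clay_disc in the frame of hotplate between 0.093 and 0.101 m and contact force between the fingers and clay_disc below 0.1 N and contact force between the fingers and hotplate below 0.1 N and velocity of joint dial between -0.05 and 0.05 rad/s); the robot touches nothing.
It fails at once if a bystander is pushed more than 30 mm from where it stood, or tipped over (distance of any of bottle, beaker, jar, can, cylinder, board, spatula from where it was at the start of the episode above 0.03 m or angle between any of bottle, beaker, jar, can, cylinder's own z axis and vertical above 0.5 rad).
It fails at once if the burette stand is struck (contact force between stand and anything else above 5 N).
It fails at once if the silver disc is dropped (let go and falling from more than about 40 mm) (linear speed of spreader above 0.9 m/s and contact force between the fingers and spreader below 0.1 N).
It fails at once if the clay disc is dropped (let go and falling from more than about 40 mm) (linear speed of clay_disc above 0.9 m/s and contact force between the fingers and clay_disc below 0.1 N).
It also fails if it takes over 72 s, if anything falls off the work surface, if the arm or the gripper's body presses on something with over 40 N, if the wrist force passes 120 N, or if a joint passes its speed limit or range.

### The arm

A 6-joint arm with a two-finger parallel gripper is mounted at the origin on the work surface. World frame = base frame: x ahead of the robot, y to its left, z up, the work surface at z = 0. Lengths are in m, angles in degrees, forces in N, time in s.
With the tool pointing down it reaches from about 0.25 to 0.725 m from the base axis. Payload 9.7 kg.
Tool frame: the origin (TCP) lies at the very end of the fingers, on their centre line; the grasp point (between the pads) lies 19 mm behind it (bot.grip_point_offset is the z of the grasp point in the tool frame, in m); z points along the fingers, x is the direction in which the jaws open and shut, and the axes are right-handed (so a half turn about z gives the same grasp; the last joint's range is limited). The gripper opens to 85 mm and grips with 20 to 120 N. Pads are 22 mm wide; open, the fingers measure 114 mm over their backs; the gripper's body (76 mm by 85 mm) begins 54 mm behind the grasp point. The pads swing forward as they close: fully open they stand 13 mm farther back than shut.
Start: joints at [-69.614, 4.979, 10.078, 95.1, 0, 90], TCP at [0.192, -0.516, 0.209] pointing down, gripper open.
Joint ranges: [-179.16, 179.16], [-48.56, 103.87], [-65.8, 70.77], [-126.05, 130.52], [-82.76, 87.17], [-180, 180]. Speed limits (degrees/s): [127.2, 127.2, 147.25, 180, 180, 180].

### API

Orientations are given as [roll, pitch, yaw] about the fixed x, y, z axes, in that order (R = Rz(yaw) Ry(pitch) Rx(roll)).
In Python, from workcell import get_obs, viewer, job_done, bot gives the robot as it stands.
- The arm moves only by the shell command python3 -m handwheel 'ROWS' [FORCE]. ROWS is JSON, a list of rows, each a list of 5 numbers: the closure, from 0 (fully open) to 1 (shut), then the shift along the world's x, y, z in m, then the turn about the world's z in degrees. A call has 1 to 5 rows; each row is the pose to reach, as a shift and turn from the pose measured when the call began; what a row does not reach only later rows make up. A row lasts 1/10 s, in which the tool goes at most 50 mm and 8.59 degrees, less where a joint would pass 70% of its speed; a pose out of reach is approached as far as the arm can. A call with a gripper value outside its range is refused whole. The fingers move at their own pace and stop on an object; FORCE is the grip in N (left out, the last holds). Time passes only in rows, so rows that repeat a pose let the fingers close. It gives the time, the measured TCP pose, the force and the opening at its end, in the units of the state.
- get_obs(): the state, without advancing time (a new reading comes with each control period).
- viewer.camera(name): name is "side" or "top"; returns a dict with "color" (480x640x3 uint8, blue, green, red), "K" (3x3 intrinsics, pixels), "dist_coeffs" ([k1, k2, p1, p2, k3] as OpenCV has them; the pictures are not rectified), "origin" and "orientation" of the camera in the world. Camera axes: x right, y down, z forward; pixel columns grow to the right and rows downward; lengths in m; the calibration is good to about 2 mm. A picture is of the moment at which its call begins. There is no depth.
- job_done(): hands the job in, once; it reports no verdict.
The state is a dict: "time": time; "q": joint angles; "qd": joint speeds; "joint_efforts": joint torques, N m; "ee_pos": TCP position; "tcp_rot": TCP orientation; "wrist_force": force on the tool from outside, world axes, zero at the start; "torque": the same for the moment, N m; "opening": finger opening in m.
Only numpy, scipy, OpenCV 4.12 (cv2) and the standard library are available. Lean on these libraries where they do the work, as an engineer would, in place of code of your own. Each camera call takes 0.05 s, during which the arm holds its last target.

## Working session

There is one attempt and no reset: what is moved stays moved. The work goes in short steps, Python scripts to look and compute and a shell command to move; the robot and the scene stay as the last step left them, time stands still between calls to the robot, and variables do not carry over. Pictures are saved under pics/ and viewed, and the job is handed in when it is done.

```bash
ls; mkdir -p pics
cat > look.py <<'E'
import cv2,sys
from workcell import get_obs,viewer
import numpy as np, pickle
def snap(tag):
    out={}
    for n in("top","side"):
        c=viewer.camera(n); out[n]=c
        cv2.imwrite(f"pics/{tag}_{n}.png",c["color"])
    pickle.dump(out,open(f"pics/{tag}.pkl","wb"))
    return out
def ray(c,uv):
    p=cv2.undistortPoints(np.array([[uv]],float),np.array(c["K"],float),np.array(c["dist_coeffs"],float))[0,0]
    R=orient(c); d=R@np.array([p[0],p[1],1.0])
    return np.array(c["origin"],float),d
def orient(c):
    o=np.array(c["orientation"],float)
    if o.shape==(3,3): return o
    if o.shape==(4,): raise Exception("quat")
    from scipy.spatial.transform import Rotation
    return Rotation.from_euler("xyz",o,degrees=True).as_matrix()
def onz(c,uv,z):
    o,d=ray(c,uv); return o+d*(z-o[2])/d[2]
def proj(c,X):
    R=orient(c); rv=cv2.Rodrigues(R.T)[0]; t=-R.T@np.array(c["origin"],float)
    return cv2.projectPoints(np.array([X],float).reshape(-1,1,3),rv,t,np.array(c["K"],float),np.array(c["dist_coeffs"],float))[0].reshape(-1,2)
E
python3 - <<'E'
from look import *
o=snap("a")
for n in o: print(n,o[n]["K"],o[n]["dist_coeffs"],o[n]["origin"],o[n]["orientation"])
print(get_obs())
E
```

```text
pics
top [[615.32715923   0.         320.32869586]
 [  0.         615.32715923 242.62741039]
 [  0.           0.           1.        ]] [-0.14713546  0.          0.          0.          0.        ] [ 0.33913456 -0.01310203  1.60699534] [-172.5674326     0.69800936  -89.11784921]
side [[621.25253681   0.         315.56227996]
 [  0.         621.25253681 236.5461594 ]
 [  0.           0.           1.        ]] [-0.03343908  0.          0.          0.          0.        ] [0.00717433 1.13203915 0.79756503] [-119.69146945   -0.65949372 -154.46677228]
{'time': 0.1, 'q': array([-6.96157055e+01,  5.00884129e+00,  1.00415116e+01,  9.50989026e+01,
        1.07305109e-03,  9.00004376e+01]), 'qd': array([ 0.05103861,  0.04832165,  0.03301543,  0.08046478,  0.03177226,
       -0.0960321 ]), 'joint_efforts': array([-4.28764879e-04, -5.21561515e+01,  4.65652370e+01,  1.60510722e-02,
       -4.63423714e-05,  4.38813785e-07]), 'ee_pos': array([ 0.19150568, -0.51535912,  0.20886796]), 'tcp_rot': array([-1.79998927e+02,  6.62322927e-02, -6.96161432e+01]), 'wrist_force': array([0.15791947, 0.05337604, 0.84541092]), 'torque': array([ 0.03229188,  0.04093658, -0.03956182]), 'opening': 0.08562423562798638}
```

View pics/a_top.png

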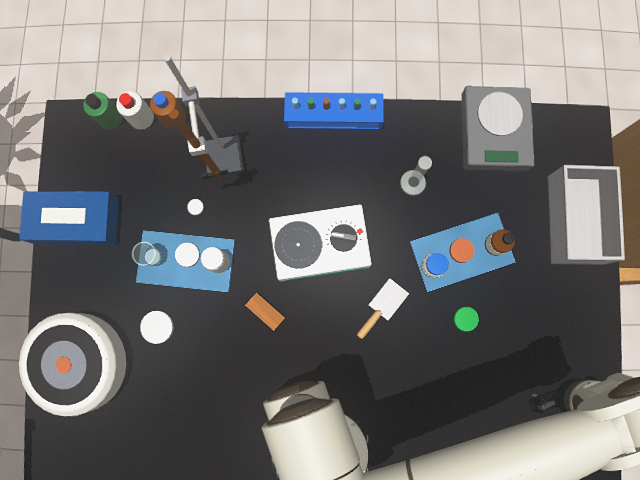

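View pics/a_side.png

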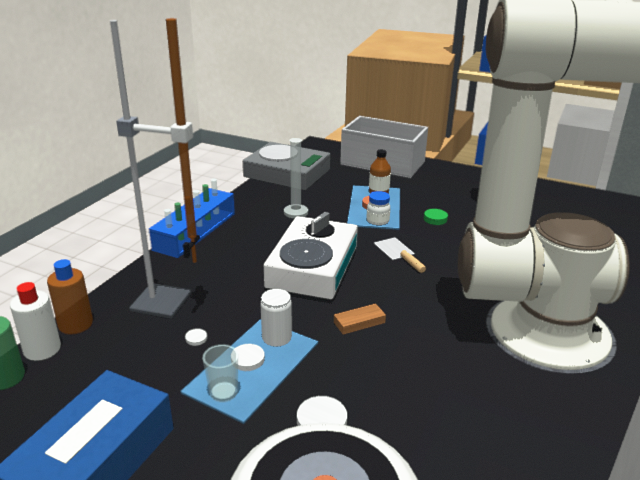

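The top view shows three silver discs: small at (195,207), middle-sized on the left tile at (187,254), large at (157,327). The one on the tile fits by size and place. For the clay disc, red is at (461,250) on the right tile, and the green look-alike at (467,319) stays. I'll measure them and check an enlarged crop.

Run:
```python
from look import *
o=pickle.load(open("pics/a.pkl","rb")); c=o["top"]; im=c["color"]
a=im[195:345,125:245]; b=im[195:345,400:520]; d=im[195:285,260:380]
cv2.imwrite("pics/crop.png",np.hstack([cv2.resize(x,None,fx=3.3,fy=3.3,interpolation=cv2.INTER_CUBIC) for x in(a,b)]))
cv2.imwrite("pics/crop2.png",cv2.resize(d,None,fx=6.5,fy=6.5,interpolation=cv2.INTER_CUBIC))
hsv=cv2.cvtColor(im,cv2.COLOR_BGR2HSV)
for u,v in [(187,254),(195,207),(157,327),(215,259),(461,250),(467,319),(298,245),(359,232)]: print(u,v,im[v,u],hsv[v,u])
```

```text
187 254 [243 244 245] [ 15   2 245]
195 207 [243 244 245] [ 15   2 245]
157 327 [243 245 245] [ 30   2 245]
215 259 [244 245 245] [ 30   1 245]
461 250 [ 83 125 220] [  9 159 220]
467 319 [ 98 196  63] [ 68 173 196]
298 245 [255 255 255] [  0   0 255]
359 232 [ 79  87 246] [  1 173 246]
```

View pics/crop.png

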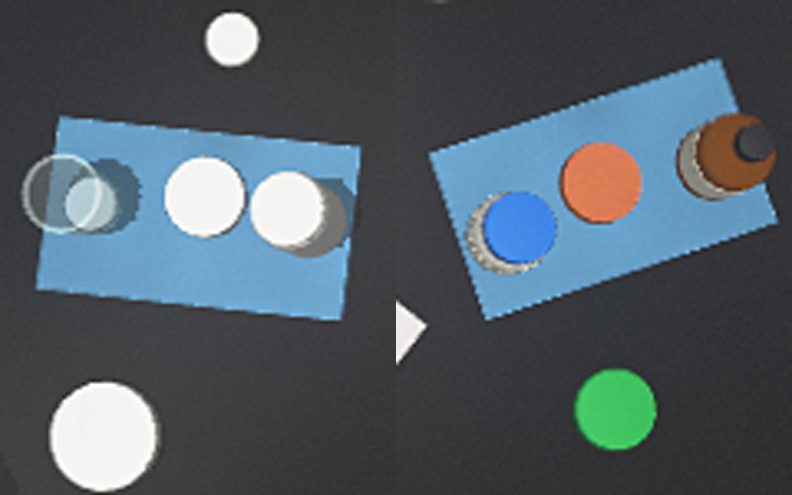

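View pics/crop2.png

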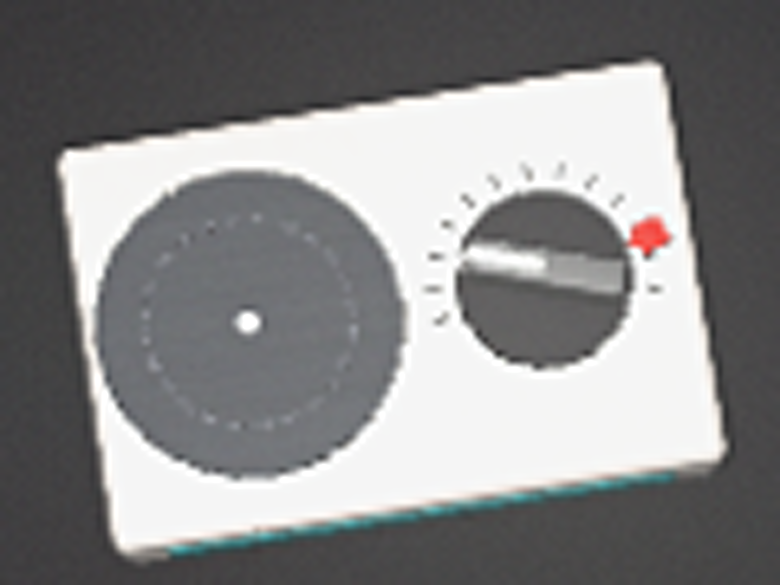

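```bash
cat > meas.py <<'E'
from look import *
def blobs(m,amin=60):
    n,l,s,cc=cv2.connectedComponentsWithStats(m.astype(np.uint8)); 
    return [(i,l==i,s[i],cc[i]) for i in range(1,n) if s[i,4]>=amin]
def circ(c,mask,z):
    # contour -> plane points -> ellipse fit
    k,_=cv2.findContours(mask.astype(np.uint8),cv2.RETR_EXTERNAL,cv2.CHAIN_APPROX_NONE)
    k=max(k,key=cv2.contourArea)[:,0,:]
    P=np.array([onz(c,p.astype(float),z)[:2] for p in k])
    (x,y),(a,b),t=cv2.fitEllipse((P*1000).astype(np.float32))
    return x/1000,y/1000,a,b
E
python3 - <<'E'
from meas import *
o=pickle.load(open("pics/a.pkl","rb")); c=o["top"]; im=c["color"].astype(int); hsv=cv2.cvtColor(c["color"],cv2.COLOR_BGR2HSV).astype(int)
white=(hsv[...,1]<15)&(hsv[...,2]>225)
for n,(x0,y0,x1,y1),m,z in [("sp",(172,238,201,271),white,.020),("small",(180,195,210,220),white,.014),("large",(135,305,178,347),white,.014),
  ("clay",(445,235,477,266),(hsv[...,0]<15)&(hsv[...,1]>110)&(hsv[...,2]>150),.024),("jarcap",(420,250,452,280),(hsv[...,0]>100)&(hsv[...,1]>170),.075),("can",(200,245,226,272),(hsv[...,1]<15)&(hsv[...,2]>215),.100)]:
    w=np.zeros(m.shape,bool); w[y0:y1,x0:x1]=m[y0:y1,x0:x1]
    bs=sorted(blobs(w),key=lambda b:-b[2][4]); i,mk,s,cc=bs[0]
    print(n,s,cc.round(1),np.round(circ(c,mk,z),4))
# heating plate
hp=np.zeros(white.shape,bool); g=(im.max(2)<150); hp[215:275,272:325]=g[215:275,272:325]
i,mk,s,cc=sorted(blobs(hp),key=lambda b:-b[2][4])[0]; print("plate",s,cc,np.round(circ(c,mk,.083),4))
# white dot
print("dot px", onz(c,(260+248/6.5-.5,195+322/6.5-.5),.083))
# deck
w=white.copy(); w[:, :255]=0; w[:,385:]=0; w[:190]=0; w[290:]=0
k,_=cv2.findContours(w.astype(np.uint8),cv2.RETR_EXTERNAL,cv2.CHAIN_APPROX_NONE);k=max(k,key=cv2.contourArea)[:,0,:]
P=np.array([onz(c,p.astype(float),.075)[:2] for p in k])
print("deck",cv2.minAreaRect((P*1000).astype(np.float32)))
# dial skirt
sk=np.zeros(white.shape,bool); g=(im.max(2)<110); sk[220:255,328:362]=g[220:255,328:362]
i,mk,s,cc=sorted(blobs(sk),key=lambda b:-b[2][4])[0]; print("skirt",s,cc,np.round(circ(c,mk,.081),4))
rm=(hsv[...,1]>120)&((hsv[...,0]<8)|(hsv[...,0]>172)); r=np.zeros(rm.shape,bool); r[220:245,350:372]=rm[220:245,350:372]
print("red",[(b[2],b[3].round(2),onz(c,b[3],.080)) for b in blobs(r,5)])
# tile corners
blue=(hsv[...,0]>95)&(hsv[...,0]<115)&(hsv[...,1]>80)&(hsv[...,2]>120)
for x0,x1 in((130,240),(405,520)):
    t=np.zeros(blue.shape,bool); t[205:300,x0:x1]=blue[205:300,x0:x1]
    k=np.argwhere(t)[:,::-1]; P=np.array([onz(c,p.astype(float),.006)[:2] for p in k[::3]])
    print("tile",cv2.minAreaRect((P*1000).astype(np.float32)))
E
```

```text
sp [175 243  24  23 439] [186.4 254.1] [ 0.5108  0.3599 59.4284 61.3173]
small [188 199  15  15 179] [194.8 206.2] [ 0.6397  0.3443 38.1251 38.7666]
large [141 311  31  33 796] [155.9 326.7] [ 0.3196  0.4352 80.9345 82.4112]
clay [451 238  23  24 436] [461.8 249.8] [ 0.5316 -0.3594 59.2753 60.021 ]
jarcap [427 253  21  22 360] [437.  263.6] [ 0.4897 -0.2848 51.644  52.1214]
can [201 247  22  22 379] [211.3 257.7] [ 0.494   0.278  52.2368 53.2343]
plate [ 275  221   47   48 1715] [297.8058309  244.44897959] [5.325000e-01 6.480000e-02 1.154331e+02 1.160625e+02]
dot px [0.53331555 0.06512759 0.083     ]
deck ((542.0328979492188, 10.864501953125), (156.64344787597656, 236.2168426513672), 9.665266990661621)
skirt [330 225  27  27 429] [343.03263403 238.20745921] [ 5.50700e-01 -4.86000e-02  6.05629e+01  6.45618e+01]
red [(array([357, 229,   6,   5,  21], dtype=int32), array([359.24, 230.71]), array([ 0.56952943, -0.088584  ,  0.08      ]))]
tile ((494.942626953125, 367.59423828125), (249.916748046875, 140.85409545898438), 85.05137634277344)
tile ((529.3834228515625, -365.9090576171875), (140.60006713867188, 250.82611083984375), 19.15569305419922)
```

The measured sizes and the hotplate geometry agree (plate (0.533, 0.065), dial (0.552, -0.048), yaw about 9.7°). The middle silver disc measures about 62 mm at (0.511, 0.360), against 40 mm and 84 mm for the others. Next I move round to the left tile.

```bash
python3 -m handwheel '[[0,0.03,0.03,0.012,6],[0,0.065,0.065,0.025,12],[0,0.1,0.1,0.04,18],[0,0.135,0.135,0.05,24],[0,0.17,0.17,0.06,30]]' 40
python3 -m handwheel '[[0,0.03,0.03,0,6],[0,0.05,0.07,0,12],[0,0.06,0.11,0,18],[0,0.07,0.15,0,24],[0,0.08,0.19,0,30]]'
python3 - <<'E'
from look import *
o=pickle.load(open("pics/a.pkl","rb")); c=o["top"]; s=o["side"]
print("beaker base",onz(c,(125+92/3.3-.5,195+205/3.3-.5),.005), "rim", onz(c,(125+64/3.3,195+194/3.3),.085))
print("bottle base",onz(c,(400+309/3.3,195+165/3.3),.03),"cap",onz(c,(400+358/3.3,195+143/3.3),.13))
print("burette bottom", onz(c,(220,173),.12), onz(c,(172,112),.6))
E
```

```text
time: 0.6
ee_pos: [0.3597, -0.3465, 0.2684]
tcp_rot: [180.0, 0.1, -39.4]
wrist_force: [0.8, -1.7, -0.3]
opening: 0.0853
time: 1.1
ee_pos: [0.4398, -0.1548, 0.2681]
tcp_rot: [-180.0, 0.1, -9.1]
wrist_force: [0.7, -1.7, 0.6]
opening: 0.0854
beaker base [0.50416377 0.45524827 0.005     ] rim [0.50279085 0.45295732 0.085     ]
bottle base [ 0.54455868 -0.44238072  0.03      ] cap [ 0.54849456 -0.45268399  0.13      ]
burette bottom [0.704458   0.26087748 0.12      ] [0.69472623 0.26140229 0.6       ]
```

```bash
python3 -m handwheel '[[0,0.01,0.045,0,1],[0,0.02,0.09,0,2],[0,0.03,0.135,0,3],[0,0.03,0.18,0,3],[0,0.04,0.225,0,3]]'
python3 -m handwheel '[[0,0.01,0.045,0,0],[0,0.02,0.09,0,0],[0,0.02,0.135,0,0],[0,0.03,0.18,0,0],[0,0.03,0.225,0,0]]'
python3 -m handwheel '[[0,0.001,0.03,0,0],[0,0.001,0.065,-0.03,0],[0,0.001,0.065,-0.07,0],[0,0.001,0.065,-0.07,0]]'
```

```text
time: 1.6
ee_pos: [0.4792, 0.0721, 0.2682]
tcp_rot: [-180.0, 0.1, -6.1]
wrist_force: [0.7, -0.0, 0.3]
opening: 0.0857
time: 2.1
ee_pos: [0.5094, 0.299, 0.2674]
tcp_rot: [180.0, 0.1, -6.1]
wrist_force: [0.4, -0.5, -0.8]
opening: 0.0854
time: 2.5
ee_pos: [0.5077, 0.3632, 0.1898]
tcp_rot: [179.5, 0.6, -6.1]
wrist_force: [-0.4, 0.0, -0.7]
opening: 0.0852
```

```bash
python3 -m handwheel '[[0,0.002,-0.003,-0.03,0],[0,0.002,-0.003,-0.07,0],[0,0.002,-0.003,-0.11,0],[0,0.002,-0.003,-0.14,0],[0,0.002,-0.003,-0.14,0]]'
python3 -c "
from look import *
snap('b')"
```

```text
time: 3.0
ee_pos: [0.5087, 0.3586, 0.0476]
tcp_rot: [179.3, 0.9, -6.1]
wrist_force: [-0.0, 0.7, 1.0]
opening: 0.0852
```

View pics/b_side.png

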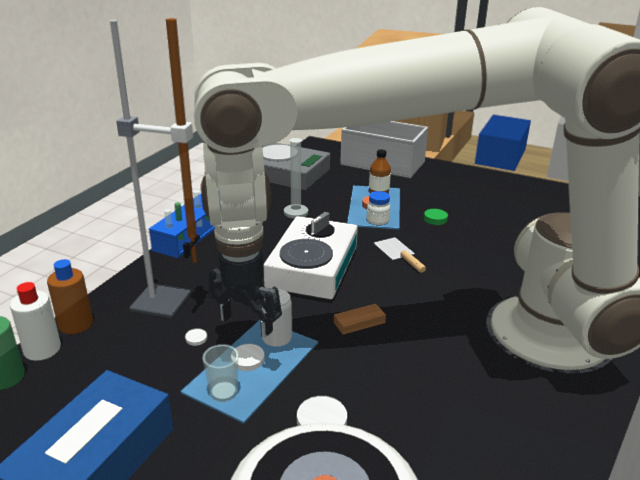

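The gripper straddles the disc, with the can and beaker clear. I'll go down and close.

```bash
python3 -m handwheel '[[0,0.002,0.001,-0.02,0],[0,0.002,0.001,-0.035,0],[0,0.002,0.001,-0.04,0],[0,0.002,0.001,-0.04,0]]'
python3 -m handwheel '[[0.1,0,0,0,0],[0.2,0,0,0,0],[0.3,0,0,0,0],[0.5,0,0,0,0],[0.5,0,0,0,0]]' 30
python3 -m handwheel '[[0.5,0,0,0,0],[0.5,0,0,0,0]]'
```

```text
time: 3.5
ee_pos: [0.5125, 0.361, 0.0125]
tcp_rot: [179.5, 0.6, -6.1]
wrist_force: [-0.2, 0.3, -0.4]
opening: 0.0854
time: 4.0
ee_pos: [0.5125, 0.3611, 0.0126]
tcp_rot: [179.6, 0.6, -6.1]
wrist_force: [0.1, 0.5, -0.1]
opening: 0.0423
time: 4.2
ee_pos: [0.5125, 0.3611, 0.0126]
tcp_rot: [179.5, 0.6, -6.1]
wrist_force: [0.4, 0.7, -0.3]
opening: 0.0424
```

The fingers closed above the disc (42 mm), because the pads stand back when open. I'll reopen and go about 13 mm lower.

```bash
python3 -m handwheel '[[0,0,0,0.005,0],[0,0,0,0.005,0],[0,0,0,0.005,0],[0,0,0,0.005,0]]'
python3 -m handwheel '[[0,-0.001,0,-0.010,0],[0,-0.001,0,-0.018,0],[0,-0.001,0,-0.018,0]]'
python3 -m handwheel '[[0.1,0,0,0,0],[0.2,0,0,0,0],[0.3,0,0,0,0],[0.5,0,0,0,0],[0.5,0,0,0,0]]' 40
```

```text
time: 4.6
ee_pos: [0.5125, 0.3611, 0.0177]
tcp_rot: [179.6, 0.6, -6.1]
wrist_force: [0.1, 0.2, -0.3]
opening: 0.0854
time: 4.9
ee_pos: [0.5105, 0.3604, -0.0025]
tcp_rot: [179.4, 0.7, -6.1]
wrist_force: [-0.8, 0.0, -0.0]
opening: 0.0856
time: 5.4
ee_pos: [0.5106, 0.3605, -0.0023]
tcp_rot: [179.5, 0.7, -6.1]
wrist_force: [-0.2, -0.8, -0.6]
opening: 0.0425
```

```bash
python3 -c "
from look import *
o=snap('c'); im=o['side']['color'][250:410,170:340]
cv2.imwrite('pics/c_crop.png',cv2.resize(im,None,fx=3.5,fy=3.5,interpolation=cv2.INTER_CUBIC))"
```

```text
(no output)
```

View pics/c_crop.png

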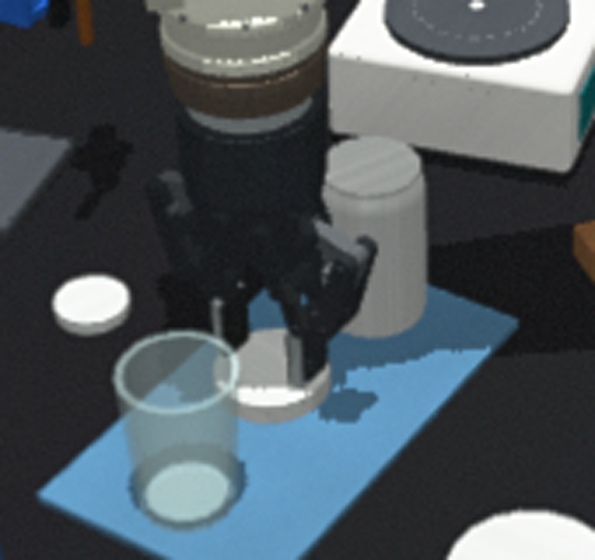

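Run:
```python
from look import *
o=pickle.load(open("pics/c.pkl","rb")); s=o["side"]; t=o["top"]
def cr(p): return ((p[0]-170)*3.5,(p[1]-250)*3.5)
x=np.array([np.cos(np.radians(-6)),np.sin(np.radians(-6)),0])
p=np.array([.5106,.3605,0])
for z in(-.002,.006,.02):
  for sg in(-1,0,1):
    print(z,sg,np.round(cr(proj(s,p+sg*.021*x+[0,0,z])[0])))
d=np.array([.5108,.3599,0])
for z in (.006,.02):
  print("disc",[np.round(cr(proj(s,d+[.032*np.cos(a),.032*np.sin(a),z])[0])) for a in np.radians([-6,84,174,264])])
im=t["color"][190:330,130:270]; cv2.imwrite('pics/c_crop2.png',cv2.resize(im,None,fx=4,fy=4,interpolation=cv2.INTER_CUBIC))
```

```text
-0.002 -1 [301. 407.]
-0.002 0 [270. 393.]
-0.002 1 [240. 379.]
0.006 -1 [301. 396.]
0.006 0 [270. 382.]
0.006 1 [239. 368.]
0.02 -1 [300. 376.]
0.02 0 [269. 362.]
0.02 1 [238. 348.]
disc [array([224., 360.]), array([234., 415.]), array([318., 402.]), array([305., 349.])]
disc [array([222., 341.]), array([233., 395.]), array([317., 382.]), array([304., 329.])]
```

View pics/c_crop2.png

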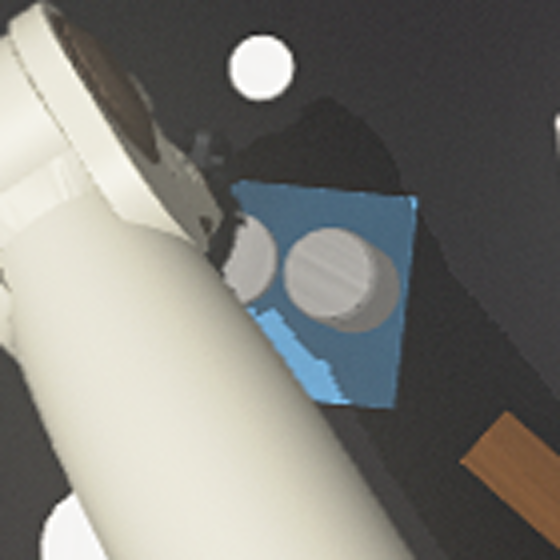

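The disc is in place, but the tips seem to ride at about its top face. I'll reopen and creep lower while watching the wrist force.

```bash
python3 -m handwheel '[[0.5,0,0,0.008,0],[0,0,0,0.008,0],[0,0,0,0.008,0],[0,0,0,0.008,0]]'
python3 -m handwheel '[[0,0,0,-0.006,0],[0,0,0,-0.010,0],[0,0,0,-0.012,0],[0,0,0,-0.012,0]]'
python3 -c "
from look import *
o=snap('d'); im=o['side']['color'][280:390,190:300]
cv2.imwrite('pics/d_crop.png',cv2.resize(im,None,fx=5,fy=5,interpolation=cv2.INTER_CUBIC))"
```

```text
time: 5.9
ee_pos: [0.5106, 0.3605, 0.0057]
tcp_rot: [179.5, 0.7, -6.1]
wrist_force: [0.3, -0.1, 0.6]
opening: 0.0834
time: 6.3
ee_pos: [0.5103, 0.3602, -0.0071]
tcp_rot: [179.4, 0.7, -6.1]
wrist_force: [-0.0, -0.5, -0.2]
opening: 0.0856
```

View pics/d_crop.png

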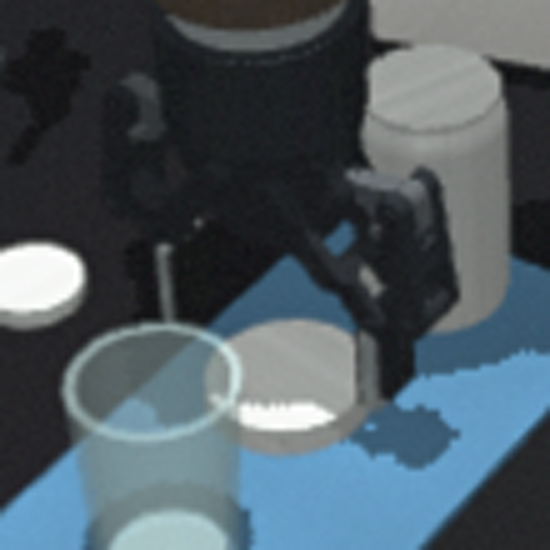

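Run:
```python
from look import *
o=pickle.load(open("pics/d.pkl","rb")); s=o["side"]
x=np.array([np.cos(np.radians(-6)),np.sin(np.radians(-6)),0]);y=np.array([-x[1],x[0],0])
p=np.array([.5103,.3602,0])
for z in(-.007,.006,.013,.02,.03):
  for a,b in((-.043,.011),(-.050,.011),(-.043,-.011),(.043,.011)):
    q=proj(s,p+a*x+b*y+[0,0,z])[0]; print(z,a,b,np.round((q-[190,280])*5))
```

```text
-0.007 -0.043 0.011 [362. 479.]
-0.007 -0.05 0.011 [378. 486.]
-0.007 -0.043 -0.011 [396. 445.]
-0.007 0.043 0.011 [182. 397.]
0.006 -0.043 0.011 [361. 453.]
0.006 -0.05 0.011 [377. 460.]
0.006 -0.043 -0.011 [395. 419.]
0.006 0.043 0.011 [180. 371.]
0.013 -0.043 0.011 [361. 438.]
0.013 -0.05 0.011 [376. 445.]
0.013 -0.043 -0.011 [395. 405.]
0.013 0.043 0.011 [179. 357.]
0.02 -0.043 0.011 [360. 424.]
0.02 -0.05 0.011 [375. 431.]
0.02 -0.043 -0.011 [394. 391.]
0.02 0.043 0.011 [178. 343.]
0.03 -0.043 0.011 [359. 403.]
0.03 -0.05 0.011 [375. 410.]
0.03 -0.043 -0.011 [394. 370.]
0.03 0.043 0.011 [176. 323.]
```

```bash
python3 -c "
from workcell import bot
print(bot.grip_point_offset,[a for a in dir(bot) if a[0]!='_'])"
python3 -m handwheel '[[0,0,0,-0.004,0],[0,0,0,-0.008,0],[0,0,0,-0.012,0],[0,0,0,-0.012,0]]'
python3 -c "
from look import *
o=snap('e'); im=o['side']['color'][280:390,190:300]
cv2.imwrite('pics/e_crop.png',cv2.resize(im,None,fx=5,fy=5,interpolation=cv2.INTER_CUBIC))"
```

```text
-0.0187 ['PlanningError', 'grip_point_offset']
time: 6.8
ee_pos: [0.5101, 0.3601, -0.0193]
tcp_rot: [179.4, 0.8, -6.1]
wrist_force: [-0.6, 0.2, -1.0]
opening: 0.0851
```

View pics/e_crop.png

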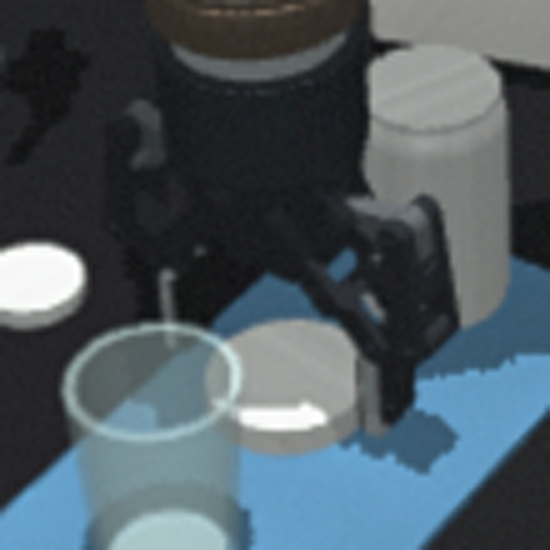

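Reading the picture against the projection, the open tips are at about 17 mm, which is some 36 mm above the reported TCP. I'll go 3 mm lower and close.

```bash
python3 -m handwheel '[[0,0.0005,0,-0.003,0],[0,0.0005,0,-0.003,0],[0.1,0.0005,0,-0.003,0],[0.2,0.0005,0,-0.003,0],[0.3,0.0005,0,-0.003,0]]' 40
python3 -m handwheel '[[0.6,0,0,0,0],[0.6,0,0,0,0],[0.6,0,0,0,0]]'
```

```text
time: 7.4
ee_pos: [0.5118, 0.3606, -0.0206]
tcp_rot: [179.5, 0.6, -6.1]
wrist_force: [0.6, -0.2, 0.7]
opening: 0.0628
time: 7.7
ee_pos: [0.5117, 0.3606, -0.0208]
tcp_rot: [179.5, 0.6, -6.1]
wrist_force: [0.2, 0.1, -0.8]
opening: 0.0627
```

Gripped at 62.7 mm. I'll lift 20 mm straight up, then check.

```bash
python3 -m handwheel '[[0.6,0,0,0.01,0],[0.6,0,0,0.03,0],[0.6,0,0,0.07,0],[0.6,0,0,0.11,0],[0.6,0,0,0.15,0]]'
python3 -m handwheel '[[0.6,0,0,0.02,0],[0.6,0,-0.03,0.02,0],[0.6,0,-0.06,0.02,0],[0.6,0.005,-0.09,0.02,0],[0.6,0.01,-0.12,0.02,0]]'
python3 -m handwheel '[[0.6,0,-0.03,0,0],[0.6,0.005,-0.06,0,0],[0.6,0.005,-0.09,0,0],[0.6,0.01,-0.12,0,0],[0.6,0.01,-0.15,0,0]]'
python3 -c "
from look import *
o=snap('f')"
```

```text
time: 8.2
ee_pos: [0.5113, 0.3604, 0.1314]
tcp_rot: [179.5, 0.6, -6.1]
wrist_force: [0.6, 0.2, -1.7]
opening: 0.0625
time: 8.7
ee_pos: [0.5212, 0.2393, 0.1522]
tcp_rot: [179.5, 0.6, -6.1]
wrist_force: [0.5, -0.1, -0.9]
opening: 0.0625
time: 9.2
ee_pos: [0.5313, 0.0881, 0.1529]
tcp_rot: [179.5, 0.6, -6.1]
wrist_force: [0.3, -0.3, -1.1]
opening: 0.0622
```

View pics/f_side.png

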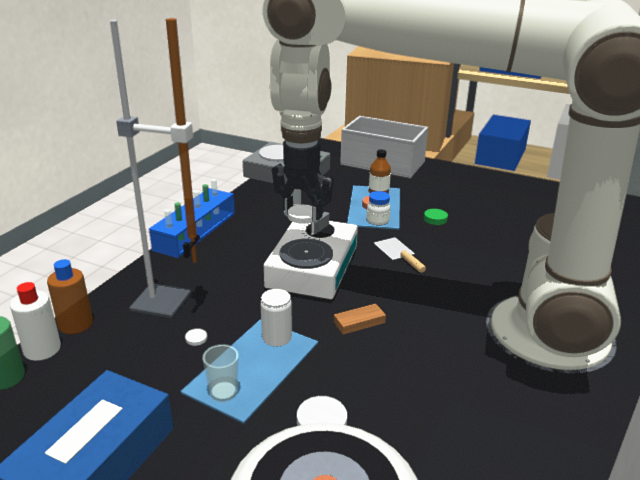

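View pics/f_top.png

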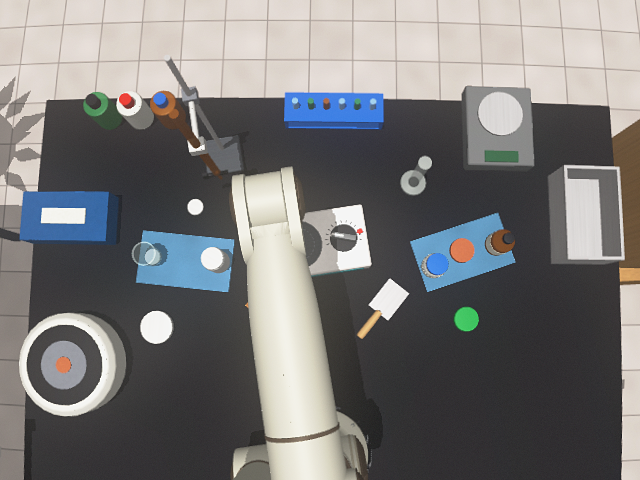

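```bash
python3 -m handwheel '[[0.6,0.002,-0.022,-0.02,0],[0.6,0.002,-0.022,-0.05,0],[0.6,0.002,-0.022,-0.07,0],[0.6,0.002,-0.022,-0.07,0]]'
python3 -c "
from look import *
o=snap('g');im=o['side']['color'][180:300,250:370]
cv2.imwrite('pics/g_crop.png',cv2.resize(im,None,fx=5,fy=5,interpolation=cv2.INTER_CUBIC))"
```

```text
time: 9.7
ee_pos: [0.5315, 0.0646, 0.0808]
tcp_rot: [179.4, 0.8, -6.3]
wrist_force: [-0.6, 0.4, -1.1]
opening: 0.0622
```

View pics/g_crop.png

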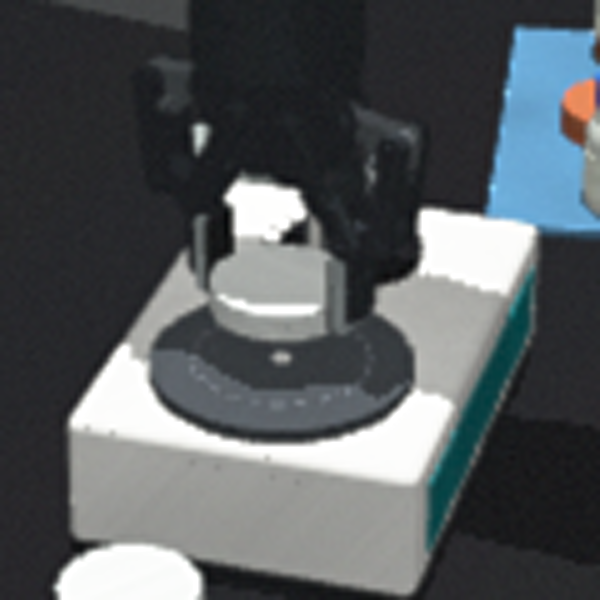

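Run:
```python
from look import *
o=pickle.load(open("pics/g.pkl","rb")); s=o["side"]
f=lambda P:(proj(s,P)-[250,180])*5+2
a=np.radians(np.arange(0,360,5))
for zb in(.1,.107):
  for ctr in((.5315,.064),):
    for z in(zb,zb+.014):
      q=np.array([f([ctr[0]+.032*np.cos(t),ctr[1]+.032*np.sin(t),z])[0] for t in a]); print(zb,z,"x",q[:,0].min().round(),q[:,0].max().round(),"y",q[:,1].min().round(),q[:,1].max().round(), f([*ctr,z]).round())
print("dot",f([.533,.065,.083]))
im=s["color"]
```

```text
0.1 0.1 x 211.0 355.0 y 286.0 359.0 [[283. 322.]]
0.1 0.114 x 211.0 356.0 y 259.0 331.0 [[283. 295.]]
0.107 0.107 x 211.0 355.0 y 273.0 345.0 [[283. 308.]]
0.107 0.121 x 211.0 356.0 y 246.0 317.0 [[283. 281.]]
dot [[278.83621362 354.9931762 ]]
```

The disc hangs level within a couple of mm of the plate centre, with its underside at about 107 mm. I'll lower it.

```bash
python3 -m handwheel '[[0.6,0,0.001,-0.006,0],[0.6,0,0.001,-0.012,0],[0.6,0,0.001,-0.018,0],[0.6,0,0.001,-0.021,0],[0.6,0,0.001,-0.021,0]]'
python3 -m handwheel '[[0.6,0,0,-0.001,0],[0.6,0,0,-0.002,0]]'
python3 -m handwheel '[[0.6,0,0,-0.001,0],[0.6,0,0,-0.001,0]]'
```

```text
time: 10.3
ee_pos: [0.5328, 0.0659, 0.0624]
tcp_rot: [179.5, 0.6, -6.2]
wrist_force: [-0.0, 0.1, -1.1]
opening: 0.0623
time: 10.5
ee_pos: [0.5329, 0.0659, 0.0604]
tcp_rot: [179.5, 0.6, -6.2]
wrist_force: [-0.4, 0.2, -1.0]
opening: 0.0623
time: 10.7
ee_pos: [0.5328, 0.0659, 0.0594]
tcp_rot: [179.5, 0.6, -6.2]
wrist_force: [-0.4, 0.4, -0.4]
opening: 0.0626
```

```bash
python3 -m handwheel '[[0.6,-0.001,-0.001,-0.001,0],[0.6,-0.001,-0.001,-0.002,0]]'
python3 -m handwheel '[[0.6,0,0,-0.001,0],[0.6,0,0,-0.001,0]]'
python3 -m handwheel '[[0.6,0,0,-0.0005,0],[0.6,0,0,-0.0005,0]]'
```

```text
time: 10.9
ee_pos: [0.5318, 0.0648, 0.0574]
tcp_rot: [179.5, 0.6, -6.2]
wrist_force: [0.0, 0.1, -1.4]
opening: 0.0627
time: 11.1
ee_pos: [0.5317, 0.0647, 0.0562]
tcp_rot: [179.5, 0.6, -6.2]
wrist_force: [0.7, -0.4, -1.3]
opening: 0.062
time: 11.3
ee_pos: [0.5318, 0.0647, 0.0561]
tcp_rot: [179.5, 0.6, -6.2]
wrist_force: [-1.5, 0.0, 1.6]
opening: 0.0624
```

Fz has swung from -1.4 to +1.6 N, so the disc is down. Now I release it and go up.

```bash
python3 -m handwheel '[[0.15,0,0,0,0],[0.1,0,0,0,0],[0,0,0,0,0],[0,0,0,0,0]]'
python3 -m handwheel '[[0,0,0,0.02,0],[0,0,0,0.05,0],[0,0,0,0.09,0],[0,-0.02,-0.03,0.13,-4],[0,-0.04,-0.07,0.16,-8]]'
python3 -m handwheel '[[0,0,-0.04,0.01,-8],[0,0,-0.08,0.02,-8],[0,0,-0.12,0.02,-8],[0,0.01,-0.16,0.02,-8],[0,0.02,-0.2,0.02,-8]]'
python3 - <<'E'
from meas import *
o=snap('h'); c=o["top"]; im=c["color"]; hsv=cv2.cvtColor(im,cv2.COLOR_BGR2HSV)
cv2.imwrite('pics/h_crop.png',cv2.resize(im[195:295,250:390],None,fx=5,fy=5,interpolation=cv2.INTER_CUBIC))
cv2.imwrite('pics/h_crop2.png',cv2.resize(o["side"]["color"][180:310,240:380],None,fx=5,fy=4.5,interpolation=cv2.INTER_CUBIC))
E
```

```text
time: 11.7
ee_pos: [0.5318, 0.0647, 0.056]
tcp_rot: [179.5, 0.6, -6.2]
wrist_force: [-0.7, -0.6, -0.3]
opening: 0.0854
time: 12.2
ee_pos: [0.4945, 0.0005, 0.2137]
tcp_rot: [179.5, 0.5, -14.2]
wrist_force: [0.8, -1.7, -0.6]
opening: 0.0854
time: 12.7
ee_pos: [0.5145, -0.2013, 0.2341]
tcp_rot: [179.5, 0.5, -22.3]
wrist_force: [0.2, -0.5, 0.0]
opening: 0.0851
```

View pics/h_crop.png

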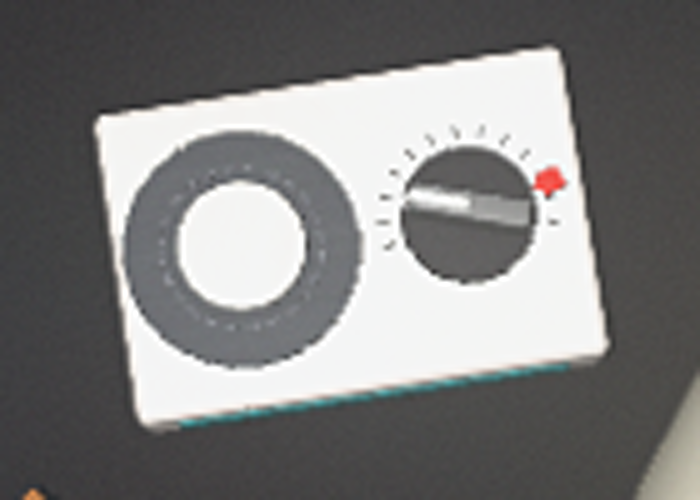

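View pics/h_crop2.png

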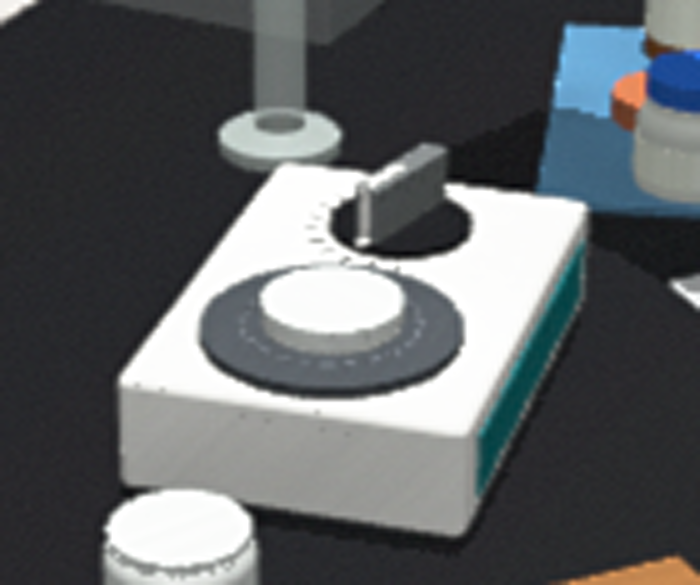

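View pics/h_top.png

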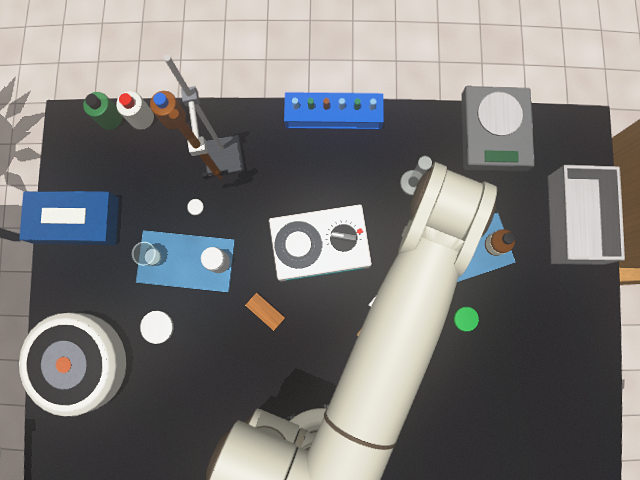

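Run:
```python
from meas import *
o=pickle.load(open("pics/h.pkl","rb")); c=o["top"]; hsv=cv2.cvtColor(c["color"],cv2.COLOR_BGR2HSV).astype(int)
w=np.zeros(hsv.shape[:2],bool); w[229:260,284:313]=((hsv[...,2]>225))[229:260,284:313]
b=sorted(blobs(w),key=lambda b:-b[2][4])[0]; print(b[2],circ(c,b[1],.097))
a=pickle.load(open("pics/a.pkl","rb"))["top"]
print("bottle body/cap; jar", onz(a,(437,263.6),.075), onz(a,(400+358/3.3,195+143/3.3),.13))
```

```text
[286 232  25  24 486] (0.5328434448242187, 0.06400069427490235, 59.153968811035156, 60.26155471801758)
bottle body/cap; jar [ 0.48969972 -0.28476878  0.075     ] [ 0.54849456 -0.45268399  0.13      ]
```

The spreader lies at (0.5328, 0.0640), about 1 mm from the plate centre. Next is the clay disc: red at px (461.8,249.8) between the jar and bottle, confirmed in the earlier crop.

```bash
python3 -m handwheel '[[0,0.004,-0.035,0,8],[0,0.008,-0.07,0,16],[0,0.012,-0.11,0,24],[0,0.016,-0.15,0,32],[0,0.016,-0.157,0,40]]'
python3 -m handwheel '[[0,0,0,0,1],[0,0,0,-0.04,1],[0,0,0,-0.08,1],[0,0,0,-0.12,1],[0,0,0,-0.15,1]]'
```

```text
time: 13.3
ee_pos: [0.5306, -0.3634, 0.231]
tcp_rot: [179.5, 0.6, 17.7]
wrist_force: [-0.2, 0.2, -0.1]
opening: 0.0855
time: 13.8
ee_pos: [0.5301, -0.3616, 0.0786]
tcp_rot: [179.6, 0.7, 18.6]
wrist_force: [-0.0, -0.1, -0.0]
opening: 0.0853
```

```bash
python3 -m handwheel '[[0,0.0005,0.003,0,0],[0,0.0005,0.003,-0.03,0],[0,0.0005,0.003,-0.05,0],[0,0.0005,0.003,-0.06,0],[0,0.0005,0.003,-0.06,0]]'
python3 -c "
from look import *
o=snap('i'); im=o['side']['color'][140:250,330:450]
cv2.imwrite('pics/i_crop.png',cv2.resize(im,None,fx=5,fy=5,interpolation=cv2.INTER_CUBIC))"
```

```text
time: 14.3
ee_pos: [0.5306, -0.3579, 0.0188]
tcp_rot: [179.6, 0.7, 18.5]
wrist_force: [0.9, 0.0, 0.1]
opening: 0.0853
```

View pics/i_crop.png

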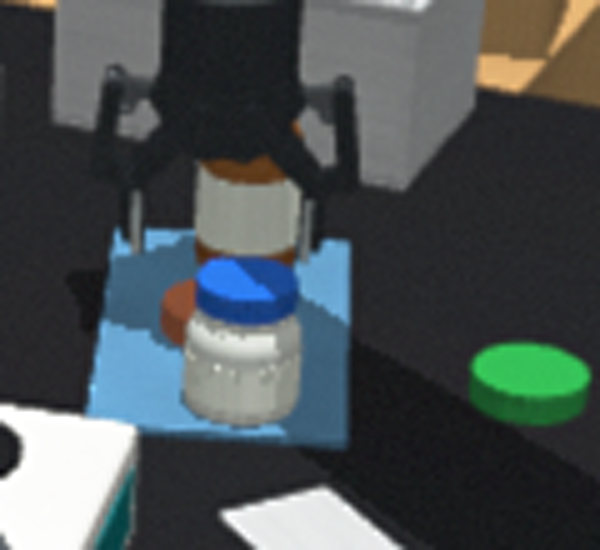

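The open fingers straddle the red disc, clear of the jar and bottle. I'll continue down with force checks.

```bash
python3 -m handwheel '[[0,0,-0.001,-0.012,0],[0,0,-0.001,-0.022,0],[0,0,-0.001,-0.032,0],[0,0,-0.001,-0.038,0],[0,0,-0.001,-0.038,0]]'
python3 -m handwheel '[[0.1,0,0,-0.001,0],[0.2,0,0,-0.001,0],[0.3,0,0,-0.001,0],[0.6,0,0,-0.001,0],[0.6,0,0,-0.001,0]]' 40
```

```text
time: 14.9
ee_pos: [0.5305, -0.3592, -0.0192]
tcp_rot: [179.6, 0.7, 18.6]
wrist_force: [0.6, -0.1, -0.3]
opening: 0.0854
time: 15.4
ee_pos: [0.5308, -0.3594, -0.0196]
tcp_rot: [179.6, 0.7, 18.5]
wrist_force: [-0.2, 0.4, 3.3]
opening: 0.0626
```

```bash
python3 -m handwheel '[[0.6,0,0,0.01,0],[0.6,0,0,0.04,0],[0.6,0,0,0.08,0],[0.6,0,0,0.13,0],[0.6,0,0,0.18,0]]'
python3 -m handwheel '[[0.6,0,0.01,0.02,0],[0.6,0,0.05,0.02,0],[0.6,0,0.1,0.02,0],[0.6,0,0.15,0.02,0],[0.6,0,0.2,0.02,0]]'
python3 -m handwheel '[[0.6,0,0.05,0,0],[0.6,0,0.1,0,0],[0.6,0,0.14,0,0],[0.6,0,0.18,0,0],[0.6,0,0.2,0,0]]'
```

```text
time: 15.9
ee_pos: [0.5303, -0.3591, 0.1625]
tcp_rot: [179.6, 0.7, 18.6]
wrist_force: [1.3, -0.4, -1.1]
opening: 0.0625
time: 16.4
ee_pos: [0.5298, -0.1574, 0.1831]
tcp_rot: [179.6, 0.7, 18.5]
wrist_force: [0.8, 0.0, -1.4]
opening: 0.0624
time: 16.9
ee_pos: [0.5293, 0.0455, 0.1838]
tcp_rot: [179.6, 0.6, 18.6]
wrist_force: [0.7, 0.3, -1.5]
opening: 0.0626
```

```bash
python3 -m handwheel '[[0.6,0.002,0.019,0,0],[0.6,0.002,0.019,-0.03,0],[0.6,0.002,0.019,-0.06,0],[0.6,0.002,0.019,-0.085,0],[0.6,0.002,0.019,-0.085,0]]'
python3 -c "
from look import *
o=snap('j');im=o['side']['color'][180:300,250:370]
cv2.imwrite('pics/j_crop.png',cv2.resize(im,None,fx=5,fy=5,interpolation=cv2.INTER_CUBIC))"
```

```text
time: 17.4
ee_pos: [0.5293, 0.0644, 0.0959]
tcp_rot: [179.7, 0.9, 18.7]
wrist_force: [-1.3, 0.4, -0.2]
opening: 0.0627
```

View pics/j_crop.png

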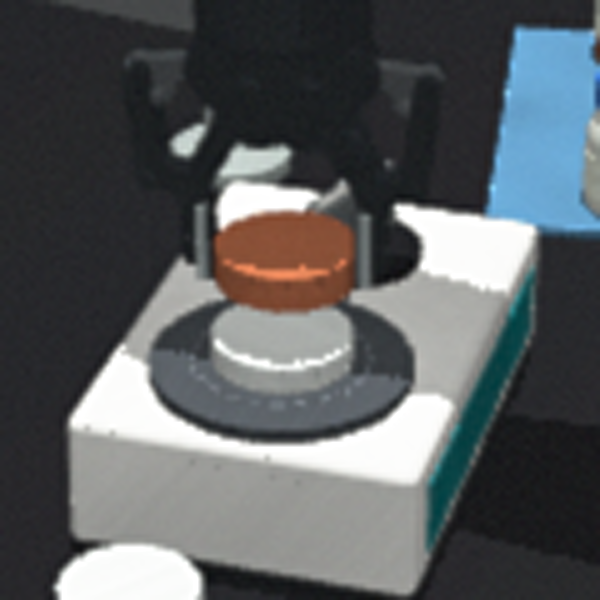

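The clay sits about 2 mm to the right (-x) of the silver disc, which agrees with the TCP reading. I'll correct that and lower it.

```bash
python3 -m handwheel '[[0.6,0.002,0,-0.006,0],[0.6,0.002,0,-0.012,0],[0.6,0.002,0,-0.018,0],[0.6,0.002,0,-0.020,0],[0.6,0.002,0,-0.020,0]]'
python3 -m handwheel '[[0.6,0,0,-0.001,0],[0.6,0,0,-0.002,0]]'
```

```text
time: 18.0
ee_pos: [0.533, 0.0644, 0.0793]
tcp_rot: [179.6, 0.7, 18.6]
wrist_force: [0.8, 0.3, -1.5]
opening: 0.0624
time: 18.2
ee_pos: [0.5331, 0.0644, 0.0775]
tcp_rot: [179.6, 0.6, 18.6]
wrist_force: [-0.7, -0.1, -0.6]
opening: 0.0627
```

```bash
python3 -m handwheel '[[0.6,-0.001,0,-0.002,0],[0.6,-0.001,0,-0.004,0]]'
python3 -m handwheel '[[0.6,0,0,-0.001,0],[0.6,0,0,-0.001,0]]'
python3 -m handwheel '[[0.6,0,0,-0.0007,0],[0.6,0,0,-0.0007,0]]'
```

```text
time: 18.4
ee_pos: [0.532, 0.0644, 0.0734]
tcp_rot: [179.6, 0.6, 18.6]
wrist_force: [-0.2, -0.6, -1.1]
opening: 0.0625
time: 18.6
ee_pos: [0.5319, 0.0644, 0.0722]
tcp_rot: [179.6, 0.7, 18.6]
wrist_force: [-0.5, 0.5, -0.2]
opening: 0.0627
time: 18.8
ee_pos: [0.5319, 0.0644, 0.0715]
tcp_rot: [179.6, 0.7, 18.6]
wrist_force: [1.0, 0.5, -1.2]
opening: 0.0628
```

```bash
python3 -m handwheel '[[0.6,0,0,-0.0005,0],[0.6,0,0,-0.0005,0]]'
python3 -m handwheel '[[0.6,0,0,-0.0005,0],[0.6,0,0,-0.0005,0]]'
```

```text
time: 19.0
ee_pos: [0.5319, 0.0644, 0.0714]
tcp_rot: [179.6, 0.6, 18.6]
wrist_force: [-1.3, 0.2, 1.5]
opening: 0.0621
time: 19.2
ee_pos: [0.532, 0.0644, 0.0713]
tcp_rot: [179.6, 0.6, 18.6]
wrist_force: [-2.1, 0.8, 5.8]
opening: 0.0623
```

Contact at 1.5 N, then 5.8 N. Release and rise.

```bash
python3 -m handwheel '[[0.15,0,0,0,0],[0.1,0,0,0,0],[0,0,0,0,0],[0,0,0,0,0]]'
python3 -m handwheel '[[0,0,0,0.02,0],[0,0,0,0.05,0],[0,0,0,0.09,0],[0,-0.01,-0.03,0.12,0],[0,-0.02,-0.07,0.14,0]]'
python3 -m handwheel '[[0,0,-0.05,0,0],[0,0,-0.1,0,0],[0,0,-0.15,0,0],[0,0,-0.19,0,0]]'
python3 - <<'E'
from meas import *
o=snap('k'); c=o["top"]; im=c["color"]; hsv=cv2.cvtColor(im,cv2.COLOR_BGR2HSV).astype(int)
cv2.imwrite('pics/k_crop.png',cv2.resize(im[200:285,260:380],None,fx=6.5,fy=6.5,interpolation=cv2.INTER_CUBIC))
w=np.zeros(hsv.shape[:2],bool); w[225:265,278:318]=((hsv[...,1]>100)&(hsv[...,2]>120)&(hsv[...,0]<20))[225:265,278:318]
b=sorted(blobs(w),key=lambda b:-b[2][4])[0]; print(b[2],circ(c,b[1],.115))
# dial
a=pickle.load(open("pics/a.pkl","rb"))["top"]
l=onz(a,(260+467/6.5-.5,195+258/6.5-.5),.113); r=onz(a,(260+622/6.5-.5,195+276/6.5-.5),.113)
print("bar",l,r,np.linalg.norm(l-r),(l+r)/2,np.degrees(np.arctan2(*(l-r)[1::-1])))
E
```

```text
time: 19.6
ee_pos: [0.5319, 0.0644, 0.0712]
tcp_rot: [179.6, 0.6, 18.6]
wrist_force: [0.2, -0.2, -0.9]
opening: 0.0853
time: 20.1
ee_pos: [0.5123, -0.0052, 0.2134]
tcp_rot: [179.6, 0.5, 18.8]
wrist_force: [1.1, 0.0, -0.4]
opening: 0.0856
time: 20.5
ee_pos: [0.5119, -0.1978, 0.2135]
tcp_rot: [179.5, 0.5, 18.8]
wrist_force: [0.8, -0.8, 0.4]
opening: 0.0853
[285 230  26  26 525] (0.5330076904296875, 0.06340425872802734, 61.164344787597656, 61.8093376159668)
bar [ 0.5549806  -0.01860308  0.113     ] [ 0.54892929 -0.0771404   0.113     ] 0.058849264798057487 [ 0.55195494 -0.04787174  0.113     ] 84.0979971722495
```

View pics/k_crop.png

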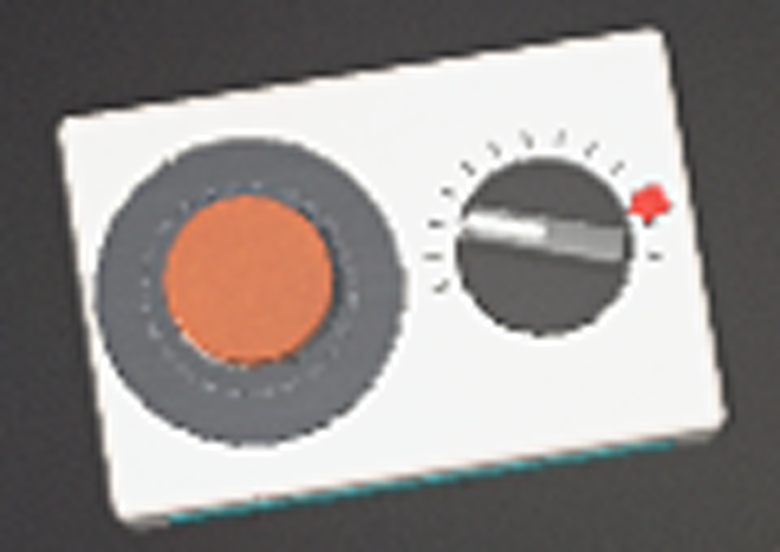

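View pics/k_side.png

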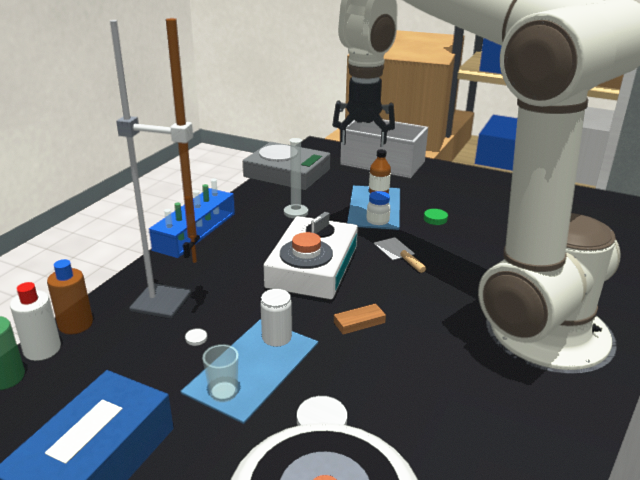

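The stack looks good: clay (0.5330, 0.0634) against spreader (0.5328, 0.0640). For the dial, the stripe heading is 84.1° and the marker bearing -66.6°, so it must turn about 150.7° clockwise (2.63 rad, within the stated range). I'll check q6 and locate the marker tip more carefully.

Run:
```python
from look import *
q=get_obs(); print(q["q"].round(1),q["tcp_rot"].round(1),get_obs()["time"])
c=pickle.load(open("pics/k.pkl","rb"))["top"]
d=np.array([.5520,-.0480])
for (u,v) in [(649,205),(631,209),(636,200),(640,216),(656,216)]:
    p=onz(c,(260+u/6.5-.5,200+v/6.5-.5),.080)[:2]; e=p-d
    print((u,v),p.round(4),"r",np.hypot(*e).round(4),"ang",np.degrees(np.arctan2(e[1],e[0])).round(1))
for (u,v) in [(545,160),(545,335),(458,250),(633,245)]:
    print("skirt",onz(c,(260+u/6.5-.5,200+v/6.5-.5),.081).round(4))
cv2.imwrite('pics/k_crop3.png',cv2.resize(c["color"][220:256,326:374],None,fx=16,fy=16,interpolation=cv2.INTER_CUBIC))
```

```text
[-20.9   5.1  10.5  95.6  -0.7  50.6] [179.5   0.5  18.5] 20.6
(649, 205) [ 0.5687 -0.0889] r 0.0441 ang -67.8
(631, 209) [ 0.5671 -0.0819] r 0.0371 ang -66.1
(636, 200) [ 0.5706 -0.0838] r 0.0404 ang -62.6
(640, 216) [ 0.5644 -0.0854] r 0.0394 ang -71.7
(656, 216) [ 0.5645 -0.0916] r 0.0453 ang -74.1
skirt [ 0.5856 -0.0485  0.081 ]
skirt [ 0.5175 -0.0492  0.081 ]
skirt [ 0.55   -0.0154  0.081 ]
skirt [ 0.5529 -0.0828  0.081 ]
```

View pics/k_crop3.png

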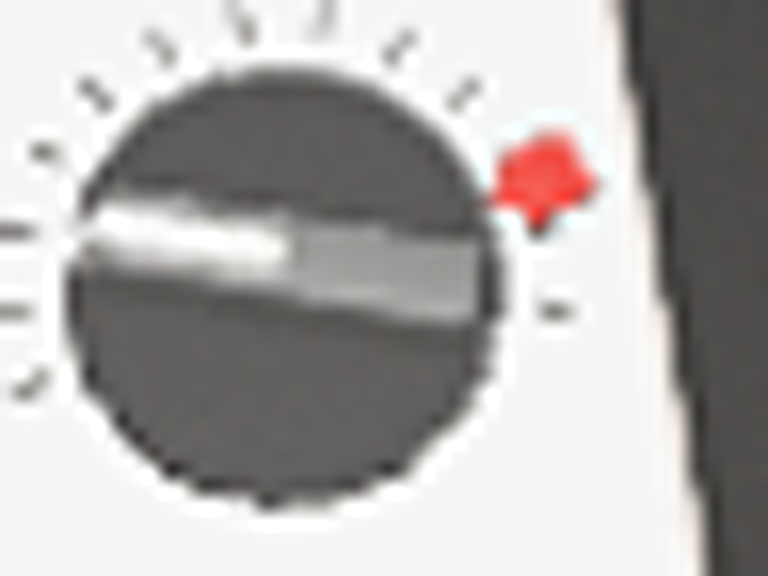

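```bash
python3 -m handwheel '[[0,0.01,0.03,0,8],[0,0.02,0.06,0,16],[0,0.03,0.09,0,24],[0,0.039,0.12,0,32],[0,0.039,0.15,0,40]]'
python3 -m handwheel '[[0,0,0,0,8],[0,0,0,0,16],[0,0,0,0,24],[0,0,0,0,32],[0,0,0,0,40]]'
python3 -m handwheel '[[0,0,0,0,8],[0,0,0,0,16],[0,0,0,0,24],[0,0,0,0,32],[0,0,0,0,40]]'
python3 -m handwheel '[[0,0,0,0,8],[0,0,0,0,16],[0,0,0,0,24],[0,0,0,0,32],[0,0,0,0,36]]'
```

```text
time: 21.1
ee_pos: [0.5513, -0.0476, 0.2123]
tcp_rot: [179.6, 0.5, 58.9]
wrist_force: [-0.8, 0.4, -0.1]
opening: 0.0855
time: 21.6
ee_pos: [0.5512, -0.0469, 0.2123]
tcp_rot: [179.6, 0.5, 99.3]
wrist_force: [1.0, 0.3, -0.3]
opening: 0.0851
time: 22.1
ee_pos: [0.5511, -0.0463, 0.2122]
tcp_rot: [179.6, 0.5, 139.6]
wrist_force: [-0.4, 1.1, 0.6]
opening: 0.0855
time: 22.6
ee_pos: [0.551, -0.0458, 0.2122]
tcp_rot: [179.5, 0.5, 175.9]
wrist_force: [-0.1, -1.1, 0.3]
opening: 0.0854
```

```bash
python3 -m handwheel '[[0,0,-0.002,-0.03,-2],[0,0,-0.002,-0.07,-2],[0,0,-0.002,-0.1,-2],[0,0,-0.002,-0.115,-2],[0,0,-0.002,-0.115,-2]]'
python3 -c "
from look import *
o=snap('l');im=o['side']['color'][180:280,270:390]
cv2.imwrite('pics/l_crop.png',cv2.resize(im,None,fx=6,fy=6,interpolation=cv2.INTER_CUBIC))"
```

```text
time: 23.1
ee_pos: [0.5499, -0.0473, 0.0954]
tcp_rot: [179.5, 0.3, 174.0]
wrist_force: [0.0, 0.4, 0.3]
opening: 0.0853
```

View pics/l_crop.png

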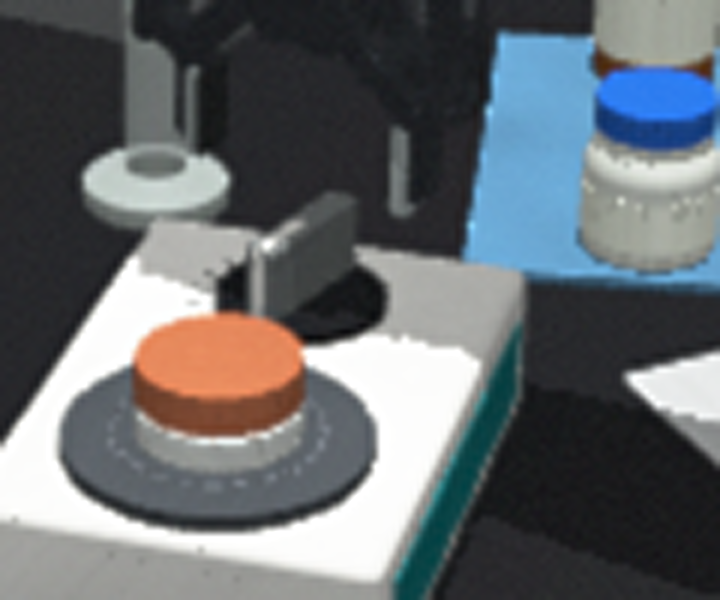

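The fingers straddle the bar. I'll lower about 23 mm and close with light force.

```bash
python3 -m handwheel '[[0,0.001,0,-0.01,0],[0,0.001,0,-0.018,0],[0,0.001,0,-0.023,0],[0,0.001,0,-0.023,0]]'
python3 -m handwheel '[[0.3,0,0,0,0],[0.5,0,0,0,0],[0.7,0,0,0,0],[1,0,0,0,0],[1,0,0,0,0]]' 20
python3 -m handwheel '[[1,0,0,0,0],[1,0,0,0,0]]'
```

```text
time: 23.6
ee_pos: [0.5521, -0.0476, 0.0747]
tcp_rot: [179.5, 0.5, 174.0]
wrist_force: [-0.6, 0.3, -0.8]
opening: 0.0854
time: 24.1
ee_pos: [0.5519, -0.0476, 0.0748]
tcp_rot: [179.5, 0.5, 174.0]
wrist_force: [-7.1, 0.6, 7.6]
opening: 0.0133
time: 24.3
ee_pos: [0.5518, -0.0476, 0.0749]
tcp_rot: [179.5, 0.5, 174.0]
wrist_force: [-2.0, 1.1, 1.6]
opening: 0.0137
```

Gripped the bar (13.7 mm). Now the clockwise turn, in stages.

```bash
python3 -m handwheel '[[1,0,0,0,-6],[1,0,0,0,-12],[1,0,0,0,-18],[1,0,0,0,-24],[1,0,0,0,-30]]'
python3 -m handwheel '[[1,0,0,0,-6],[1,0,0,0,-12],[1,0,0,0,-18],[1,0,0,0,-24],[1,0,0,0,-30]]'
```

```text
time: 24.8
ee_pos: [0.5521, -0.0477, 0.0749]
tcp_rot: [179.5, 0.5, 143.7]
wrist_force: [0.4, -1.5, -1.1]
opening: 0.0135
time: 25.3
ee_pos: [0.5522, -0.0481, 0.0749]
tcp_rot: [179.5, 0.6, 113.5]
wrist_force: [-0.4, -1.8, -0.1]
opening: 0.0137
```

```bash
python3 -m handwheel '[[1,0,0,0,-6],[1,0,0,0,-12],[1,0,0,0,-18],[1,0,0,0,-24],[1,0,0,0,-30]]'
python3 -m handwheel '[[1,0,0.0005,0,-6],[1,0,0.0005,0,-12],[1,0,0.0005,0,-18],[1,0,0.0005,0,-24],[1,0,0.0005,0,-30]]'
python3 -m handwheel '[[1,0,0,0,-7],[1,0,0,0,-14],[1,0,0,0,-21],[1,0,0,0,-28],[1,0,0,0,-29.5]]'
```

```text
time: 25.8
ee_pos: [0.5521, -0.0484, 0.0749]
tcp_rot: [179.5, 0.6, 83.2]
wrist_force: [-0.8, -2.8, 0.9]
opening: 0.0139
time: 26.3
ee_pos: [0.5519, -0.0487, 0.0749]
tcp_rot: [179.5, 0.7, 52.9]
wrist_force: [-2.2, -4.3, 0.6]
opening: 0.0134
time: 26.8
ee_pos: [0.5515, -0.0489, 0.0749]
tcp_rot: [179.5, 0.7, 23.3]
wrist_force: [-3.2, -1.7, 1.6]
opening: 0.0138
```

Now open, rise straight up, move aside and look.

```bash
python3 -m handwheel '[[0.7,0,0,0,0],[0.5,0,0,0,0],[0.2,0,0,0,0],[0,0,0,0,0],[0,0,0,0,0]]'
python3 -m handwheel '[[0,0,0,0.02,0],[0,0,0,0.05,0],[0,0,0,0.09,0],[0,0,0,0.13,0],[0,-0.01,-0.02,0.15,0]]'
python3 -m handwheel '[[0,-0.01,-0.045,0,0],[0,-0.02,-0.09,0,0],[0,-0.03,-0.13,0,0],[0,-0.04,-0.16,0,0],[0,-0.04,-0.16,0,0]]'
python3 - <<'E'
from meas import *
o=snap('m'); c=o["top"]; im=c["color"]; hsv=cv2.cvtColor(im,cv2.COLOR_BGR2HSV).astype(int)
cv2.imwrite('pics/m_crop.png',cv2.resize(im[220:256,326:374],None,fx=16,fy=16,interpolation=cv2.INTER_CUBIC))
w=np.zeros(hsv.shape[:2],bool); w[225:265,278:318]=((hsv[...,1]>100)&(hsv[...,2]>120)&(hsv[...,0]<20))[225:265,278:318]
b=sorted(blobs(w),key=lambda b:-b[2][4])[0]; print(b[2],circ(c,b[1],.115))
print(get_obs()["qd"].round(2))
E
```

```text
time: 27.3
ee_pos: [0.5516, -0.0488, 0.0749]
tcp_rot: [179.5, 0.7, 23.3]
wrist_force: [0.7, -0.4, 0.0]
opening: 0.0817
time: 27.8
ee_pos: [0.5427, -0.0678, 0.2283]
tcp_rot: [179.4, 0.5, 23.4]
wrist_force: [0.1, -0.8, -0.1]
opening: 0.0856
time: 28.3
ee_pos: [0.5016, -0.2309, 0.2281]
tcp_rot: [179.4, 0.6, 23.3]
wrist_force: [0.3, 0.5, 0.5]
opening: 0.0856
[285 230  26  26 524] (0.5329065551757812, 0.06332142639160156, 60.977333068847656, 61.84714126586914)
[ 1.85 -0.16  0.01 -0.    0.08  0.3 ]
```

View pics/m_crop.png

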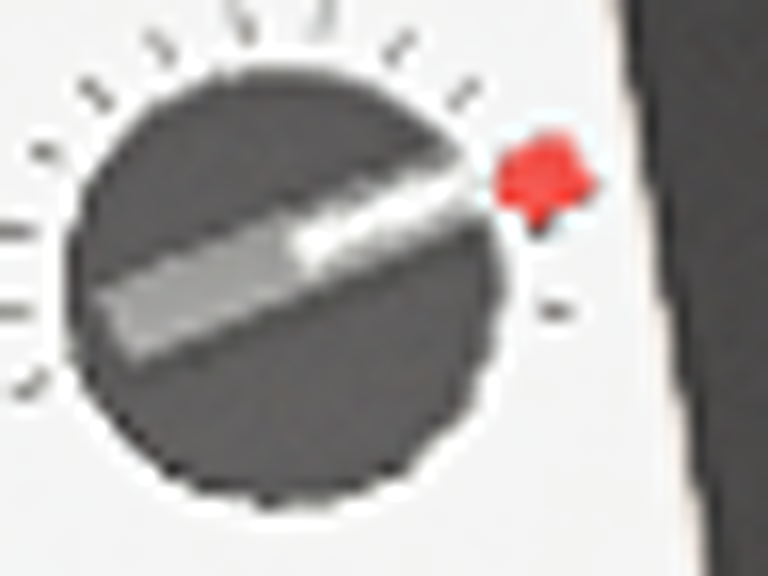

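View pics/m_side.png

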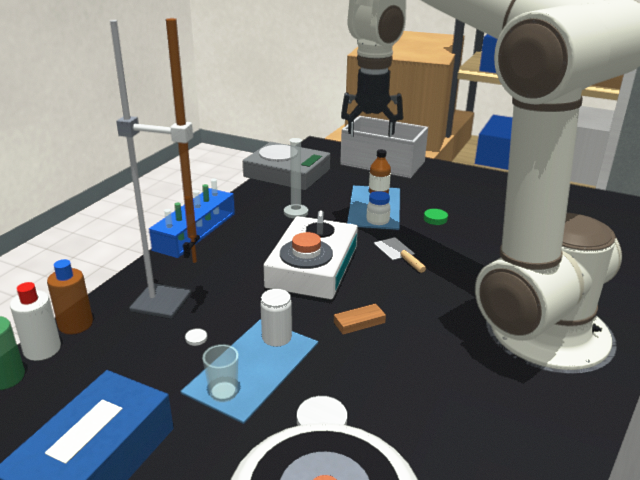

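View pics/m_top.png

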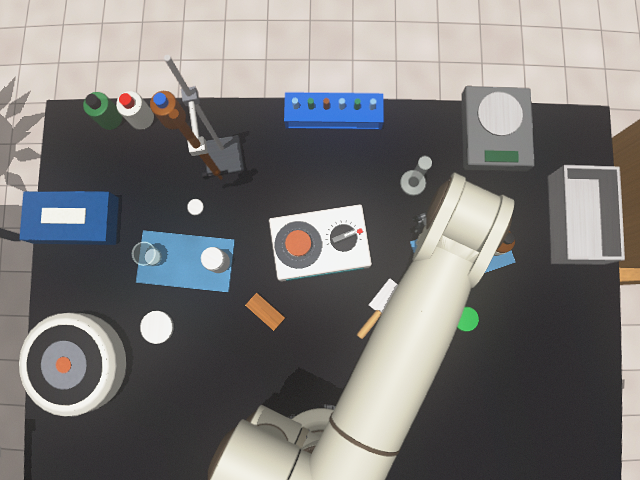

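```bash
python3 - <<'E'
from look import *
c=pickle.load(open("pics/m.pkl","rb"))["top"]
P=lambda u,v,z:onz(c,(326+u/16-.5,220+v/16-.5),z)
a=P(118,330,.113);b=P(472,182,.113)
print(np.linalg.norm(a-b),(a+b)/2,np.degrees(np.arctan2(*(b-a)[1::-1])))
for ctr in((.5520,-.0480),(.5515,-.0488)):
    t=P(497,193,.080); m=P(543,180,.080)
    print([np.degrees(np.arctan2(x[1]-ctr[1],x[0]-ctr[0])).round(1) for x in(t,m)])
E
python3 -m handwheel '[[0,0,0,0,0],[0,0,0,0,0]]'
```

```text
0.0589644925097169 [ 0.55217876 -0.04954453  0.113     ] -66.34741856418741
[np.float64(-65.7), np.float64(-67.0)]
[np.float64(-64.5), np.float64(-66.0)]
time: 28.6
ee_pos: [0.5029, -0.2274, 0.2282]
tcp_rot: [179.4, 0.5, 23.4]
wrist_force: [-0.3, -0.0, -0.5]
opening: 0.0857
```

The dial heading is -66.3°, against a marker bearing of -64.5° to -67°. The stack is unmoved and the arm is clear and at rest, so I'm handing in.

```bash
python3 -c "
from workcell import job_done
print(job_done())"
```

```text
the job is handed in; nothing more can be done
None
```

I laid the middle-sized silver disc on the heating plate and the red clay disc on top of it. Then I turned the dial about 151° clockwise to the red marker, let go of everything, and handed the job in at 28.6 s. It returned no verdict.

**Last checks:**
- **Silver disc:** it measured about 1 mm from the plate centre, just before the clay disc covered it.
- **Clay disc:** it lay within 1 mm of the silver disc's centre and did not move during the dial turn.
- **Dial:** its heading was -66.3°, against a marker bearing of -64.5° to -67°, so about 2° off at worst (the limit is about 8°).
- **Surroundings:** the bystanders and the stand looked undisturbed in the last pictures; I judged this by eye. The gripper was open and clear of everything.

**What went wrong or disagreed:** the first two grasps of the silver disc closed above it. Pictures showed the open fingertips about 36 mm above the reported tool position, well over the stated 13 mm. I set the later heights from the pictures and the wrist force.

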